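# Index the stencilling wheel to its next side

### The arm

A 7-joint arm with a two-finger parallel gripper is mounted at the origin on the work surface. World frame = base frame: x ahead of the robot, y to its left, z up, the work surface at z = 0. Lengths are in m, angles in rad, forces in N, time in s.
With the tool pointing down it reaches from about 0.375 to 0.925 m from the base axis. Payload 3.1 kg.
Tool frame: the origin (TCP) lies between the finger pads; the fingertips stand 19 mm ahead of it and the grasp point (between the pads) is the TCP; z points along the fingers, y is the line along which they close (so a half turn about z gives the same grasp; the last joint's range is limited). The gripper opens to 85 mm and grips with 20 to 120 N. Pads are 22 mm wide; open, the fingers measure 114 mm over their backs; the gripper's body (76 mm by 85 mm) begins 54 mm behind the grasp point. The pads swing forward as they close: fully open they stand 13 mm farther back than shut.
Start: joints at [-1.368, 0.383, 0.044, 1.598, -0.018, 1.161, -0.05], TCP at [0.193, 0.621, 0.229] pointing down, gripper open.
Joint ranges: [-2.61, 2.61], [-0.41, 2.15], [-1.48, 1.57], [0, 2.5], [-1.57, 4.71], [0.05, 1.97], [-2.85, 2.85]. Speed limits (rad/s): [2.79, 2.79, 3.14, 3.14, 3.14, 3.14, 3.14].

### API

Orientations are given as a unit quaternion [x, y, z, w].
In Python, from bench import move_ptp, movel, move_j, move_gripper, pause, inverse_kinematics, read_camera, camera_params, MotionError, sign_off, look_for, tip_of, read_time_s, read_qpos, read_joint_vel, read_effort, read_eef_pos, read_tcp_rot, read_ft_force, read_ft_torque, read_finger_gap gives the robot as it stands. Calls block until the motion is done:
- move_ptp(position, orientation): joint-space move of the TCP to a pose.
- movel(position, orientation=None, speed=0.15): straight line of the TCP; orientation=None keeps the orientation; speed is the mean speed in m/s.
- move_j(angles): joint-space move.
- move_gripper(opening, effort=None): finger opening in m; effort is the grip in N (None keeps the last); returns when the fingers have stopped.
- pause(seconds).
- inverse_kinematics(position, orientation): joint angles nearest the present ones, or None.
- read_camera(name): name is "side" or "top"; returns the picture (400x640x3 uint8, red, green, blue); there is no depth.
- camera_params(name): a dict with "K" (3x3 intrinsics, pixels), "camera_from_world" (4x4, takes a point from world to camera coordinates). Camera axes: x right, y down, z forward; pixel columns grow to the right and rows downward; lengths in m; the calibration is good to about 2 mm. A picture is of the moment at which its call begins. camera_params takes no time and is no camera call.
A pose or a line that the arm cannot do raises MotionError and nothing moves.
- sign_off(): hands the job in, once; it reports no verdict.
Trained networks look in the newest picture that a camera, given by its name, has taken for a name from the list of things; names that differ only in an ending like _2 or _b are one class to them, and where a whole thing is asked for, a point or a joint stands for the part that bears it (a point fixed in the world has none). Each returns a list of dicts, best first, with "confidence" (0 to 1); they miss things now and then, are a little off and sometimes report something else, mostly with a low value. They report only what shows in the picture. A call takes as long as a camera call. They do not tell look-alikes from the thing itself.
- look_for(camera, name): "at" ([column, row] in pixels, amid what is visible of it).
- tip_of(camera, name): "at" ([column, row] in pixels: a listed point, or the origin of a listed thing).
Readings, each from a call of its own:
- read_time_s(): time.
- read_qpos(): joint angles.
- read_joint_vel(): joint speeds.
- read_effort(): joint torques, N m.
- read_eef_pos(): TCP position.
- read_tcp_rot(): TCP orientation.
- read_ft_force(): force on the tool from outside, world axes, zero at the start.
- read_ft_torque(): the same for the moment, N m.
- read_finger_gap(): finger opening in m.
Only numpy, scipy, OpenCV 4.12 (cv2) and the standard library are available. Lean on these libraries where they do the work, as an engineer would, in place of code of your own. Each camera call takes 0.05 s, during which the arm holds its last target. There are 200 camera calls.

### The job

Set up the next side of the clay tile for stencilling: swing the hinged metal stencil up off the tile until it stands upright, then turn the banding wheel clockwise (seen from above) by its wooden post until the post stands in line with the spring catch and the wheel clicks into its notch. Then fold the stencil all the way down onto the tile again and set the steel weight gently, standing upright, in the middle of the stencil's round cork pad. Do not turn the wheel while the stencil is down, and leave the mug, the jar and the bottle where they are.

Things in the scene. Friction and masses are not known exactly. Their poses are not given: they have to be found in the camera images.
- jig: Plywood base board, fixed to the bench, 340 mm (its x) by 390 mm (its y, from -175 to +215) by 12 mm, carrying the banding wheel, the spring catch and the stencil hinge. Origin: on the bench surface, straight below the wheel's axle; z up.
- wheel (a joint): Angle of the aluminium banding wheel (290 mm across, top at 45 mm; a 150 mm square terracotta tile clipped on it, top at 55 mm, clips 57 mm), rad, clockwise from above. At q the post lies in the jig's direction (cos q, -sin q) from the axle. Range 0 to 2.75; the spring catch's notch is at 2.356 and draws the wheel in from about 0.07 rad either side; elsewhere it stays where left.
- wheel_post (a point): Point on the axis of the upright wooden post on the wheel, 125 mm from the axle: post 20 mm across, from 45 to 105 mm above the bench; this point lies 83 mm above the bench.
- catch_point (a point): Where the point wheel_post lies when the wheel is in the notch (fixed to the jig, in line with axle and catch). The catch is a steel block 46 mm long, top at 46 mm, beside the wheel's rim in the jig's direction x = y (both negative), 172 to 218 mm from the axle.
- stencil (a joint): Angle of the aluminium stencil (160 mm wide along the hinge, reaching 170 mm from the hinge, 4 mm thick, with cut-out slots), rad: 0 lying flat over the tile, 1.57 standing upright; range 0 to 1.75. A stiff hinge: it stays where it is left. It takes about 4 N at the bar to move it.
- stencil_hinge (a point): Middle of the stencil's hinge line, which runs along jig x at jig y = +160 mm, 63 mm above the bench, on two low posts. Its axes turn with the stencil: x along the hinge (jig x), y away from the free edge (towards jig +y when down), z out of the upper face.
- stencil_bar (a point): Middle of the stencil's round steel pull bar: 10 mm across, parallel to the hinge, 100 mm long between two bent legs, 205 mm from the hinge and 25 mm above the sheet's middle plane (when down: jig y = -45 mm, 88 mm above the bench); 30 mm open gap between bar and sheet edge.
- stencil_pad (a point): Centre of the top of the round cork pad on the stencil, 60 mm across, 110 mm from the hinge, top 67 mm above the bench when the stencil is down. Axes as stencil_hinge.
- weight: Dark steel weight, 54 mm across and 36 mm high, with a round knob on top (26 mm across, from 46 to 68 mm high) on a thin neck; about 0.65 kg. Origin: centre of its underside; z up.
- weight_knob (a point): Centre of the weight's knob, 57 mm above its underside.
- mug: Bystander: ceramic mug 72 mm across, 85 mm high, handle at its +y side; origin: centre of its underside.
- jar: Bystander: glass jar with metal lid, 66 mm across, 85 mm high; origin: centre of its underside.
- gluebottle: Bystander: white plastic bottle, 64 mm across, 190 mm high; origin: centre of its underside.
Mind the look-alikes: they are no part of the job. There is more than one size of the weight; the job needs the largest.

How it is judged:
On the way, in this order (a step that is already met when the one before it is completed fails the run):
1. the stencil stands upright (at least 77 degrees up) (value of joint stencil above 1.35 rad), for 0.2 s.
2. with the stencil still up, the wheel is in its notch (value of joint wheel between 2.311 and 2.401 rad and value of joint stencil above 1.35 rad), for 0.3 s.
3. the stencil lies flat on the tile again, the wheel still in its notch (value of joint wheel between 2.311 and 2.401 rad and value of joint stencil below 0.06 rad), for 0.2 s.
At the end, for the whole second after the job is handed in: The wheel is in its notch (2.356 rad within 0.045), the stencil lies flat (below 0.06 rad), and the weight stands upright (within 0.1 rad) on the cork pad, its centre within 18 mm of the pad's centre, at rest (all of step 3 and horizontal distance between weight and stencil_pad below 0.018 m and z of weight in the frame of stencil_pad between -0.005 and 0.005 m and angle between weight's own z axis and vertical below 0.1 rad and linear speed of weight below 0.02 m/s and velocity of joint wheel between -0.03 and 0.03 rad/s); the robot touches nothing.
It fails at once if the wheel is turned while the stencil is down on the tile (below 0.5 rad) (value of joint stencil below 0.5 rad and (velocity of joint wheel above 0.35 rad/s or velocity of joint wheel below -0.35 rad/s)).
It fails at once if the weight is dropped or banged on the stencil (over 60 N) (contact force between weight and stencil above 60 N).
It fails at once if the mug is moved by more than 30 mm (distance of mug from where it was at the start of the episode above 0.03 m).
It fails at once if the jar is moved by more than 30 mm (distance of jar from where it was at the start of the episode above 0.03 m).
It fails at once if the bottle is moved by more than 30 mm (distance of gluebottle from where it was at the start of the episode above 0.03 m).
It also fails if it takes over 67 s, if anything falls off the work surface, if the arm or the gripper's body presses on something with over 40 N, if the wrist force passes 120 N, or if a joint passes its speed limit or range.

## Working session

There is one attempt and no reset: what is moved stays moved. The work goes in short steps, each a Python script; the robot and the scene stay as the last script left them, time stands still between calls to the robot, and variables do not carry over. Pictures are saved under pics/ and viewed, on a budget of 10 in all, crops included, one or two more only if the job needs it, and the job is handed in when it is done.

```bash
ls; mkdir -p pics; python3 - <<'E'
from bench import *
import cv2,numpy as np
for c in ("side","top"):
    im=read_camera(c); cv2.imwrite(f"pics/{c}0.png",im[:,:,::-1])
    p=camera_params(c); print(c,np.round(p["K"],1).tolist(),np.round(p["camera_from_world"],3).tolist())
    for n in ["wheel_post","catch_point","stencil_hinge","stencil_bar","stencil_pad","weight","weight_knob","jig","mug","jar","gluebottle"]:
        print(n,[(np.round(d["at"],1).tolist(),round(d["confidence"],2)) for d in tip_of(c,n)][:4])
print(read_time_s(),read_tcp_rot())
E
```

```text
pics
side [[396.4, 0.0, 319.0], [0.0, 396.4, 193.7], [0.0, 0.0, 1.0]] [[0.999, -0.034, -0.009, -0.554], [-0.03, -0.707, -0.707, 0.064], [0.018, 0.706, -0.708, 1.278], [0.0, 0.0, 0.0, 1.0]]
wheel_post [([352.5, 192.1], 0.87)]
catch_point [([292.7, 190.5], 0.95)]
stencil_hinge [([328.6, 146.1], 0.56), ([320.7, 184.4], 0.3)]
stencil_bar [([322.0, 185.1], 0.78), ([351.9, 189.3], 0.32)]
stencil_pad [([323.5, 166.8], 0.92)]
weight [([284.9, 330.5], 0.74), ([322.9, 330.5], 0.58), ([361.0, 321.5], 0.47)]
weight_knob [([362.2, 313.5], 0.71), ([319.1, 318.1], 0.65), ([286.6, 318.8], 0.48)]
jig [([321.7, 188.8], 0.88)]
mug [([288.2, 293.9], 0.58)]
jar [([325.5, 289.7], 0.82)]
gluebottle [([321.0, 133.1], 0.86), ([326.8, 168.2], 0.31)]
top [[480.5, 0.0, 323.3], [0.0, 480.5, 201.1], [0.0, 0.0, 1.0]] [[-0.021, -1.0, 0.001, 0.006], [-0.984, 0.021, -0.176, 0.566], [0.176, -0.004, -0.984, 1.454], [0.0, 0.0, 0.0, 1.0]]
wheel_post [([324.4, 167.5], 0.67)]
catch_point [([321.2, 233.1], 0.71), ([298.4, 200.7], 0.4)]
stencil_hinge [([248.3, 196.4], 0.97), ([282.6, 198.6], 0.71)]
stencil_bar [([309.5, 202.2], 0.89)]
stencil_pad [([280.0, 200.7], 0.81)]
weight [([442.7, 179.1], 0.71), ([448.4, 237.3], 0.7)]
weight_knob [([446.4, 172.9], 0.68), ([451.9, 233.7], 0.66), ([456.4, 206.2], 0.55)]
jig [([298.2, 199.7], 0.89)]
mug [([417.4, 238.3], 0.57)]
jar [([420.7, 202.3], 0.91)]
gluebottle [([195.7, 199.5], 0.78), ([322.8, 230.0], 0.34)]
1.2 [ 1.49833151e-01  9.88711295e-01 -2.57957314e-05 -1.59695070e-05]
```

```bash
cat > h.py <<'E'
from bench import *
import cv2,numpy as np
from scipy.spatial.transform import Rotation as R
P={c:camera_params(c) for c in("side","top")}
def ray(c,uv):
    K=P[c]["K"];T=np.array(P[c]["camera_from_world"]);d=T[:3,:3].T@np.linalg.solve(np.array(K),[uv[0],uv[1],1]);o=-T[:3,:3].T@T[:3,3];return o,d
def atz(c,uv,z):
    o,d=ray(c,uv);return o+d*(z-o[2])/d[2]
def proj(c,p):
    T=np.array(P[c]["camera_from_world"]);q=np.array(P[c]["K"])@(T[:3,:3]@p+T[:3,3]);return q[:2]/q[2]
def tri(us,ut):
    A=[];b=[]
    for c,u in(("side",us),("top",ut)):
        o,d=ray(c,u);d/=np.linalg.norm(d);M=np.eye(3)-np.outer(d,d);A.append(M);b.append(M@o)
    return np.linalg.lstsq(np.vstack(A),np.hstack(b),rcond=None)[0]
E
python3 - <<'E'
from h import *
S=dict(post=(352.5,192.1,.083),catch=(292.7,190.5,.083),hinge=(328.6,146.1,.063),bar=(322,185.1,.088),pad=(323.5,166.8,.067),jig=(321.7,188.8,0),bottle=(321,133.1,0),mug=(288.2,293.9,0),jar=(325.5,289.7,0),w1=(284.9,330.5,0),w2=(322.9,330.5,0),w3=(361,321.5,0),k1=(286.6,318.8,.057),k2=(319.1,318.1,.05),k3=(362.2,313.5,.05))
T=dict(post=(324.4,167.5,.083),catch=(321.2,233.1,.083),hinge=(248.3,196.4,.063),bar=(309.5,202.2,.088),pad=(280,200.7,.067),jig=(298.2,199.7,0),bottle=(195.7,199.5,0),mug=(417.4,238.3,0),jar=(420.7,202.3,0),w1=(448.4,237.3,0),w3=(442.7,179.1,0),k1=(451.9,233.7,.057),k2=(456.4,206.2,.05),k3=(446.4,172.9,.05))
for n in S:
    a=S[n];s=atz("side",a[:2],a[2]);o=[n,s.round(3)]
    if n in T: b=T[n];o+=[atz("top",b[:2],b[2]).round(3),tri(a[:2],b[:2]).round(3)]
    print(*o)
a=cv2.imread("pics/side0.png");b=cv2.imread("pics/top0.png")
cv2.imwrite("pics/a.png",np.hstack([cv2.resize(a[80:380,220:420],(400,600)),cv2.resize(b[120:300,170:490][:, :],(400,225)) if 0 else cv2.resize(np.rot90(b[130:270,170:490],-1),(262,600))]))
E
```

```text
post [ 0.658 -0.014  0.083] [ 0.666 -0.011  0.083] [ 0.662 -0.012  0.082]
catch [0.473 0.001 0.083] [0.462 0.003 0.083] [0.468 0.004 0.079]
hinge [0.597 0.242 0.063] [0.583 0.227 0.063] [0.589 0.227 0.073]
bar [0.565 0.016 0.088] [0.557 0.037 0.088] [0.563 0.037 0.067]
pad [0.574 0.126 0.067] [0.567 0.128 0.067] [0.571 0.129 0.064]
jig [ 0.566  0.09  -0.   ] [0.581 0.075 0.   ] [0.572 0.073 0.018]
bottle [0.576 0.406 0.   ] [0.589 0.407 0.   ] [0.582 0.405 0.003]
mug [ 0.461 -0.311  0.   ] [ 0.448 -0.304  0.   ] [ 0.454 -0.305 -0.012]
jar [ 0.561 -0.302  0.   ] [ 0.564 -0.321  0.   ] [ 0.561 -0.316  0.023]
w1 [ 0.455 -0.414  0.   ] [ 0.449 -0.403  0.   ] [ 0.452 -0.407 -0.016]
w2 [ 0.55  -0.418  0.   ]
w3 [ 0.648 -0.397  0.   ] [ 0.64  -0.397  0.   ] [ 0.644 -0.397 -0.002]
k1 [ 0.463 -0.413  0.057] [ 0.454 -0.4    0.057] [ 0.459 -0.404  0.039]
k2 [ 0.541 -0.41   0.05 ] [ 0.541 -0.421  0.05 ] [ 0.54  -0.417  0.064]
k3 [ 0.647 -0.402  0.05 ] [ 0.648 -0.397  0.05 ] [ 0.649 -0.399  0.044]
```

View pics/a.png

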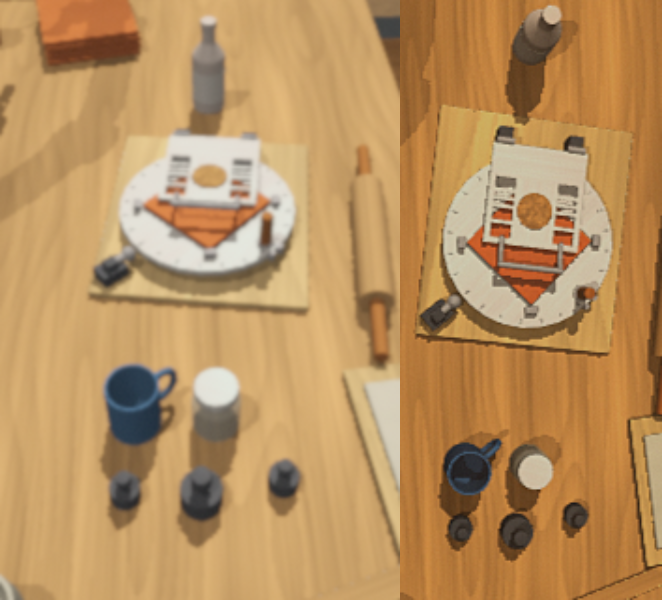

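The image shows the jig with the stencil down (bar at the near side), and the post to the lower right. The catch is lower left. The three dark weights are at the bottom, the largest in the middle at side px ≈(321,327). Next I'll fit the jig pose over all keypoints.

```bash
cat > m.py <<'E'
from h import *
from scipy.optimize import least_squares
L=dict(catch_point=(-.0884,-.0884,.083),stencil_hinge=(0,.16,.063),stencil_bar=(0,-.045,.088),stencil_pad=(0,.05,.067),jig=(0,0,0))
def model(v,n):
    p=np.array([.125*np.cos(v[3]),-.125*np.sin(v[3]),.083]) if n=="wheel_post" else np.array(L[n])
    return R.from_euler("z",v[2]).apply(p)+[v[0],v[1],0]
E
python3 - <<'E'
from m import *
obs=[]
W=[]
for r in range(2):
  for c in P:
    im=read_camera(c)
    for n in list(L)+["wheel_post"]:
        obs+=[(c,n,d["at"],d["confidence"]) for d in tip_of(c,n)[:1]]
    for d in tip_of(c,"weight_knob"): W.append((c,atz(c,d["at"],.057).round(3),round(d["confidence"],2)))
f=lambda v:np.concatenate([(proj(c,model(v,n))-a)*k for c,n,a,k in obs])
s=least_squares(f,[.572,.08,0,.77],loss="soft_l1",f_scale=2.)
v=s.x;print(v.round(4));np.save("v.npy",v)
for c,n,a,k in obs: print(c,n,(np.array(a)-proj(c,model(v,n))).round(1),round(k,2))
print(W)
tiles=[]
for c,box in(("side",(250,410,100,260)),("top",(210,370,120,280))):
    im=cv2.imread(f"pics/{c}0.png");x0,x1,y0,y1=box;k=5 if 0 else 2.5
    im=cv2.resize(im[y0:y1,x0:x1],None,fx=k,fy=k,interpolation=cv2.INTER_CUBIC)
    pts=[model(v,n) for n in list(L)+["wheel_post"]]
    rot=R.from_euler("z",v[2])
    pts+=[rot.apply(np.array(p))+[v[0],v[1],0] for p in [(-.17,-.175,.012),(.17,-.175,.012),(-.17,.215,.012),(.17,.215,.012),(-.05,-.045,.088),(.05,-.045,.088)]]
    for p in pts:
        u=(proj(c,p)-[x0,y0])*k;cv2.circle(im,(int(u[0]),int(u[1])),3,(255,0,0),1)
    tiles.append(im)
cv2.imwrite("pics/b.png",np.hstack(tiles))
E
```

```text
[ 0.5713  0.0766 -0.0933  0.6932]
side catch_point [-1.7 -2.5] 0.9
side stencil_bar [-2.   3.6] 0.59
side stencil_pad [1.7 0.1] 0.78
side jig [-2.5 -1.7] 0.79
side wheel_post [-1.2 -1.4] 0.69
top catch_point [1. 2.] 0.96
top stencil_hinge [1.2 0.8] 0.88
top stencil_bar [-0.2 -2.2] 0.57
top stencil_pad [-0.8  2.8] 0.72
top jig [ 3.4 -1.8] 0.82
top wheel_post [-1.4  0.1] 0.57
side catch_point [ 0.2 -0.5] 0.98
side stencil_hinge [ 1.6 -4.5] 0.62
side stencil_bar [28.3  8.2] 0.68
side stencil_pad [ 2.8 -2.1] 0.66
side jig [-0.9  2.1] 0.59
side wheel_post [-1.4 -3. ] 0.75
top catch_point [-0.2 -1.4] 0.91
top stencil_hinge [0.6 0.3] 0.75
top stencil_bar [-0.6 -2.3] 0.71
top stencil_pad [-2.2  2.6] 0.68
top jig [ 0.8 -4.9] 0.57
top wheel_post [ 1.8 -0.5] 0.75
[('side', array([ 0.645, -0.412,  0.057]), 0.79), ('side', array([ 0.539, -0.416,  0.057]), 0.77), ('side', array([ 0.459, -0.415,  0.057]), 0.72), ('top', array([ 0.643, -0.391,  0.057]), 0.7), ('top', array([ 0.532, -0.416,  0.057]), 0.58), ('top', array([ 0.452, -0.41 ,  0.057]), 0.44), ('side', array([ 0.457, -0.419,  0.057]), 0.74), ('side', array([ 0.646, -0.415,  0.057]), 0.62), ('side', array([ 0.541, -0.416,  0.057]), 0.55), ('top', array([ 0.538, -0.426,  0.057]), 0.78), ('top', array([ 0.649, -0.391,  0.057]), 0.65), ('top', array([ 0.563, -0.3  ,  0.057]), 0.63), ('top', array([ 0.448, -0.404,  0.057]), 0.43)]
```

View pics/b.png

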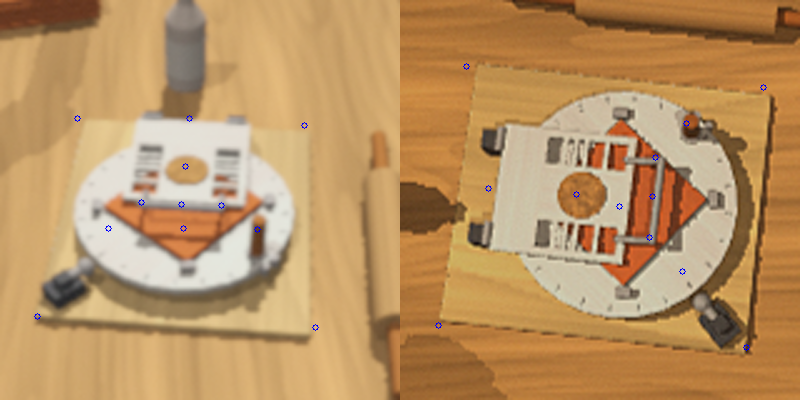

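```bash
python3 - <<'E'
from m import *
v0=np.load("v.npy")
k=[("top",p,(np.array(u)+.0)/2.5+[210-.3,120-.3]) for p,u in [((.17,.215,.012),(478,66)),((.17,-.175,.012),(775,97)),((-.17,-.175,.012),(745,352)),((-.17,.215,.012),(440,322)),((0,.05,.067),(582,195)),((.05,-.045,.088),(660,158)),((-.05,-.045,.088),(652,240))]]
k+=[("side",p,np.array(u)/2.5+[249.7,99.7]) for p,u in [((.17,-.175,.012),(312,335)),((-.17,-.175,.012),(40,318)),((0,.05,.067),(186,169))]]
for it in (("top",),("top","side")):
    kk=[x for x in k if x[0] in it]
    f=lambda v:np.concatenate([proj(c,R.from_euler("z",v[2]).apply(p)+[v[0],v[1],0])-u for c,p,u in kk])
    s=least_squares(f,v0[:3],loss="soft_l1");print(s.x.round(4));print(f(s.x).reshape(-1,2).round(1).tolist())
v=np.r_[s.x,0]
pp=[]
for c,u in (("top",(692/2.5+209.7,122/2.5+119.7)),("side",(258/2.5+249.7,218/2.5+99.7))):
    d=R.from_euler("z",-v[2]).apply(atz(c,u,.105)-[v[0],v[1],0]);print(c,d.round(3),np.arctan2(-d[1],d[0]),np.hypot(*d[:2]))
    pp.append(np.arctan2(-d[1],d[0]))
v[3]=np.mean(pp);print(v);np.save("v.npy",v)
for n in list(L)+["wheel_post"]: print(n,model(v,n).round(3))
E
```

```text
[ 0.5592 -0.4289 -0.1271]
[[-8.3, -1.1], [-8.0, -1.3], [-0.0, 0.9], [-1.8, -0.3], [1.3, 0.1], [3.7, 1.0], [5.3, 0.2]]
[ 0.5583 -0.4155 -0.126 ]
[[-12.4, -0.7], [-12.1, -1.0], [-4.2, 1.2], [-5.9, 0.1], [-3.0, 0.5], [-0.6, 1.3], [0.9, 0.6], [24.4, 176.9], [-22.4, 168.7], [3.9, 130.6]]
top [ 0.099 -0.078  0.105] 0.668918231685805 0.1263397508763102
side [0.048 0.411 0.105] -1.4542894988967854 0.4140971277081912
[ 0.55832299 -0.41552229 -0.12604947 -0.39268563]
catch_point [ 0.46  -0.492  0.083]
stencil_hinge [ 0.578 -0.257  0.063]
stencil_bar [ 0.553 -0.46   0.088]
stencil_pad [ 0.565 -0.366  0.067]
jig [ 0.558 -0.416  0.   ]
wheel_post [ 0.679 -0.383  0.083]
```

```bash
python3 - <<'E'
from m import *
v0=np.array([.571,.077,-.1])
k=[("top",p,(np.array(u)-[400,0])/2.5+[210-.3,120-.3]) for p,u in [((.17,.215,.012),(478,66)),((.17,-.175,.012),(775,97)),((-.17,-.175,.012),(745,352)),((-.17,.215,.012),(440,322)),((0,.05,.067),(582,195)),((.05,-.045,.088),(660,158)),((-.05,-.045,.088),(652,240))]]
k+=[("side",p,np.array(u)/2.5+[249.7,99.7]) for p,u in [((.17,-.175,.012),(312,335)),((-.17,-.175,.012),(40,318)),((0,.05,.067),(186,169))]]
for it in (("top",),("top","side")):
    kk=[x for x in k if x[0] in it]
    f=lambda v:np.concatenate([proj(c,R.from_euler("z",v[2]).apply(p)+[v[0],v[1],0])-u for c,p,u in kk])
    s=least_squares(f,v0[:3],loss="soft_l1");print(s.x.round(4));print(f(s.x).reshape(-1,2).round(1).tolist())
v=np.r_[s.x,0]
pp=[]
for c,u in (("top",(292/2.5+209.7,122/2.5+119.7)),("side",(258/2.5+249.7,218/2.5+99.7))):
    d=R.from_euler("z",-v[2]).apply(atz(c,u,.105)-[v[0],v[1],0]);print(c,d.round(3),np.arctan2(-d[1],d[0]),np.hypot(*d[:2]))
    pp.append(np.arctan2(-d[1],d[0]))
v[3]=np.mean(pp);print(v);np.save("v.npy",v)
for n in list(L)+["wheel_post"]: print(n,model(v,n).round(3))
# IK plan check along the bar arc, tool down, y along jig y
def q(phi): a=(phi+np.pi/2)/2; return np.array([np.cos(a),np.sin(a),0,0])
for th in (0,.5,1,1.5):
    p=R.from_euler("z",v[2]).apply([0,.16-.205*np.cos(th)+.025*np.sin(th),.063+.205*np.sin(th)+.025*np.cos(th)])+[v[0],v[1],0]
    print(th,p.round(3),[np.round(x,2) if x is not None else None for x in [inverse_kinematics(p,q(np.pi/2+v[2]))]])
for t in np.linspace(.69,2.356,5):
    p=R.from_euler("z",v[2]).apply([.125*np.cos(t),-.125*np.sin(t),.083])+[v[0],v[1],0]
    for o in (np.pi/2,-np.pi/2,):
        x=inverse_kinematics(p,q(v[2]-t+o)); print(round(t,2),o>0,None if x is None else np.round(x,2))
print(read_time_s())
E
```

```text
[ 0.5695  0.0712 -0.1295]
[[-0.6, -1.2], [-1.1, -1.2], [0.6, 1.0], [-0.3, -0.4], [-0.1, 0.1], [0.9, 1.0], [0.4, 0.3]]
[ 0.5703  0.0714 -0.1241]
[[-1.0, -1.2], [-1.4, -1.7], [0.8, 0.5], [-0.2, -0.3], [-0.2, -0.1], [0.7, 0.7], [0.4, -0.0], [-0.0, 0.1], [-2.4, -0.3], [0.2, 0.5]]
top [ 0.097 -0.077  0.105] 0.6735383606672254 0.12411950835214791
side [ 0.097 -0.074  0.105] 0.6469659380176033 0.12196296734846129
[ 0.57031508  0.07144924 -0.12410227  0.66025215]
catch_point [ 0.472 -0.005  0.083]
stencil_hinge [0.59  0.23  0.063]
stencil_bar [0.565 0.027 0.088]
stencil_pad [0.577 0.121 0.067]
jig [0.57  0.071 0.   ]
wheel_post [ 0.659 -0.017  0.083]
0 [0.565 0.027 0.088] [array([-0.59,  0.44,  0.56,  1.94, -0.31,  0.85,  1.59])]
0.5 [0.569 0.064 0.183] [array([-0.66,  0.32,  0.56,  1.85, -0.19,  1.03,  1.43])]
1 [0.579 0.141 0.249] [array([-0.7 ,  0.28,  0.47,  1.73, -0.14,  1.16,  1.25])]
1.5 [0.591 0.241 0.269] [array([-0.72,  0.34,  0.34,  1.6 , -0.12,  1.23,  1.09])]
0.69 True [-0.49  0.63  0.62  1.71 -0.43  0.94  1.05]
0.69 False [-0.87  1.11  1.36  1.73 -1.13  1.32 -1.64]
1.11 True [-0.55  0.58  0.72  1.82 -0.48  0.91  0.73]
1.11 False [-0.89  1.05  1.36  1.84 -1.1   1.26 -1.98]
1.52 True [-0.7   0.56  0.9   1.95 -0.56  0.9   0.42]
1.52 False [-0.94  0.97  1.37  1.96 -1.05  1.19 -2.36]
1.94 True [-0.79  0.47  0.94  2.07 -0.52  0.84 -0.04]
1.94 False [ 0.86  0.54 -1.03  2.    0.59  0.93  2.17]
2.36 True [-0.86  0.36  0.89  2.17 -0.39  0.79 -0.62]
2.36 False [-0.6   0.28  0.59  2.16 -0.23  0.76  2.36]
2.8
```

```bash
cat > g.py <<'E'
from m import *
v=np.load("v.npy")
def J(p): return R.from_euler("z",v[2]).apply(p)+[v[0],v[1],0]
def q(phi): a=(v[2]+phi+np.pi/2)/2; return np.array([np.cos(a),np.sin(a),0,0])
QB=q(np.pi/2)
def bar(th,r=0): return J([0,.16-.205*np.cos(th)+.025*np.sin(th),.063+.205*np.sin(th)+.025*np.cos(th)])
def st(s): print(s,"t",round(read_time_s(),2),"p",np.round(read_eef_pos(),4),"F",np.round(read_ft_force(),1),"gap",round(read_finger_gap(),4))
E
python3 - <<'E'
from g import *
move_gripper(.027,30)
b=J([0,-.047,.09])
move_ptp(b+[0,0,.08],QB); st("above")
movel(b,QB,speed=.1); st("down")
move_gripper(0,30); st("grip")
if .006<read_finger_gap()<.016 and abs(read_ft_force()).max()<25:
    for th in (.05,.12,.2):
        movel(bar(th)+[0,0,.002],QB,speed=.08); st(th)
for c in P: cv2.imwrite(f"pics/{c}1.png",read_camera(c)[:,:,::-1])
a=cv2.imread("pics/side1.png");b=cv2.imread("pics/top1.png")
cv2.imwrite("pics/c.png",np.hstack([cv2.resize(a[60:260,230:430],(400,400)),cv2.resize(b[100:300,190:390],(400,400))]))
E
```

```text
above t 5.89 p [0.5647 0.0264 0.17  ] F [0.1 0.5 0.3] gap 0.0268
down t 6.84 p [0.5652 0.0247 0.0906] F [ 0.8 -0.4  0.1] gap 0.027
grip t 7.22 p [0.5657 0.0258 0.091 ] F [0.3 2.3 3.7] gap 0.0001
```

View pics/c.png

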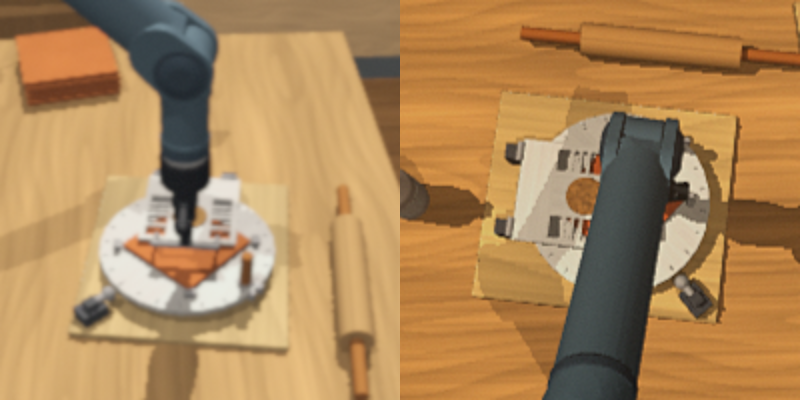

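```bash
python3 - <<'E'
from g import *
a=cv2.imread("pics/side1.png");a0=cv2.imread("pics/side0.png")
p=[proj("side",J([0,-.045,.088])),proj("side",np.array(read_eef_pos())),proj("side",np.array(read_eef_pos())-[0,0,.019])];print(np.round(p,1))
for c in P:
    for i in range(2):
        read_camera(c)
        for d in tip_of(c,"stencil_bar"): print(c,np.round(d["at"],1),atz(c,d["at"],.088).round(3),round(d["confidence"],2))
print(read_qpos().round(3),np.round(read_ft_force(),1))
cv2.imwrite("pics/d.png",np.hstack([cv2.resize(x[150:210,282:362],(400,300),interpolation=cv2.INTER_CUBIC) for x in (a0,a)]))
E
```

```text
[[321.8 182.8]
 [322.1 182.3]
 [322.2 186.6]]
side [321.3 181.8] [0.563 0.031 0.088] 0.87
side [324.  167.9] [0.575 0.097 0.088] 0.49
side [321.4 183.3] [0.563 0.024 0.088] 0.89
top [245.7 199.1] [0.57  0.231 0.088] 0.5
[-0.604  0.444  0.587  1.935 -0.323  0.853  1.6  ] [1.1 2.4 5.9]
```

View pics/d.png

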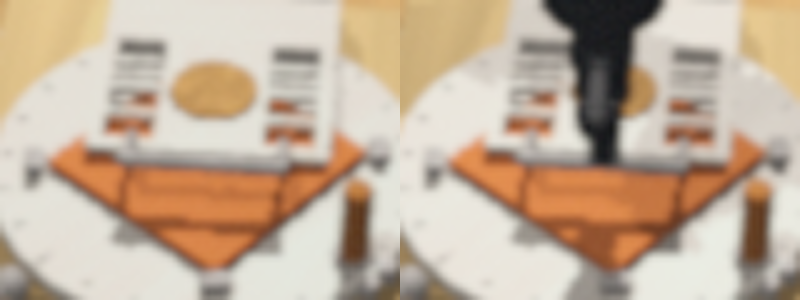

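```bash
python3 - <<'E'
from g import *
st("now")
move_gripper(.027); st("open")
p=np.array(read_eef_pos()); movel(p+[0,0,.04],QB,speed=.15); st("up")
a=read_camera("side")[:,:,::-1]; p=np.array(read_eef_pos())
move_gripper(0); b=read_camera("side")[:,:,::-1]
out=[]
for im in(a,b):
    im=cv2.resize(im[140:200,282:362],(400,300),interpolation=cv2.INTER_CUBIC)
    for z in (0,-.019):
        u=(proj("side",p+[0,0,z])-[282,140])*5; cv2.circle(im,(int(u[0])+25,int(u[1])),3,(255,0,0),-1)
    out.append(im)
cv2.imwrite("pics/e.png",np.hstack(out)); st("end")
E
```

```text
now t 7.72 p [0.5657 0.0258 0.091 ] F [1.1 2.4 5.9] gap 0.0005
open t 8.09 p [0.5635 0.0246 0.0892] F [ 0.6  0.  -0. ] gap 0.0271
up t 8.5 p [0.5637 0.0249 0.1294] F [-0.8  0.7 -0.7] gap 0.0271
end t 8.97 p [0.5632 0.0245 0.1288] F [-0.1 -0.1  0. ] gap 0.0002
```

View pics/e.png

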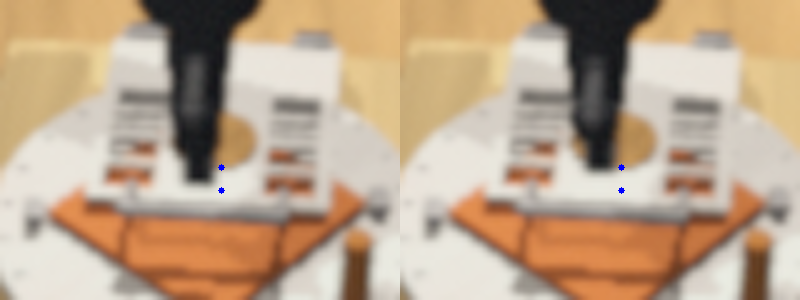

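The crops show the closed fingertip at about row 170, almost level with the TCP mark (167). The 19 mm tip mark is at row 190. Closing at z = 0.091 also pressed up on the tip, so the fingers seem to reach about 17 mm less deep than the stated tip offset. I'll descend further in small force-checked steps.

```bash
cat >> g.py <<'E'
def guarded(p0,p1,Q,step=.004,lim=8,speed=.05):
    p0,p1=np.array(p0),np.array(p1);n=max(1,int(np.ceil(np.linalg.norm(p1-p0)/step)))
    for i in range(1,n+1):
        movel(p0+(p1-p0)*i/n,Q,speed=speed);F=np.array(read_ft_force())
        if np.linalg.norm(F)>lim: print("contact",F.round(1),read_eef_pos().round(4)); return True
    return False
E
python3 - <<'E'
from g import *
print(np.round(read_tcp_rot(),3),QB.round(3))
move_gripper(.027); b=J([0,-.045,.093])
movel(b,QB,speed=.1); st("at93")
hit=guarded(b,b-[0,0,.017],QB); st("low")
move_gripper(0,30); st("grip")
a=read_camera("side")[:,:,::-1]; cv2.imwrite("pics/f.png",cv2.resize(a[140:200,282:362],(400,300),interpolation=cv2.INTER_CUBIC))
E
```

```text
[ 0.062  0.998 -0.    -0.   ] [0.062 0.998 0.    0.   ]
at93 t 9.87 p [0.5644 0.0266 0.0925] F [ 0.6 -1.   0.2] gap 0.0271
low t 11.12 p [0.5645 0.0268 0.0757] F [ 0.1 -0.4 -0.4] gap 0.0268
grip t 11.41 p [0.5649 0.0282 0.0761] F [-0.1  2.6  0.1] gap 0.0085
```

```bash
cat >> g.py <<'E'
def arc(a,b,off,n,speed=.12):
    for th in np.linspace(a,b,n+1)[1:]:
        movel(bar(th)+off,QB,speed=speed);F=np.array(read_ft_force());g=read_finger_gap()
        print(round(th,2),F.round(1),round(g,4))
        if g<.005 or np.linalg.norm(F)>30: print("STOP");return False
    return True
E
python3 - <<'E'
from g import *
p=np.array(read_eef_pos()); off=p-bar(0); print(off)
ok=arc(0,.3,off,3,.06) and arc(.3,1.5,off,10)
st("end"); print(off.tolist())
for c in P: cv2.imwrite(f"pics/{c}2.png",read_camera(c)[:,:,::-1])
a=cv2.imread("pics/side2.png");b=cv2.imread("pics/top2.png")
cv2.imwrite("pics/g.png",np.hstack([cv2.resize(a[60:260,230:430],(400,400)),cv2.resize(b[100:300,190:390],(400,400))]))
E
```

```text
[ 0.00018752  0.00142671 -0.0118913 ]
0.1 [0.  2.6 0. ] 0.0085
0.2 [ 0.3  1.8 -0.2] 0.0085
0.3 [-0.1 -0.8  0.1] 0.0084
0.42 [-1.1 -1.3  1.3] 0.0084
0.54 [-0.3 -4.9  3.4] 0.0086
0.66 [-2.  -5.8  5.4] 0.0085
0.78 [-3.  -5.9  7.4] 0.0088
0.9 [-4.5 -5.2 11.2] 0.0082
1.02 [-4.6 -3.6 13.1] 0.0083
1.14 [-1.9 -2.3 11. ] 0.0083
1.26 [ 0.4 -0.2  8.7] 0.0087
1.38 [2.1 1.1 5. ] 0.0084
1.5 [4.6 1.4 4.3] 0.0082
end t 16.52 p [0.5935 0.2442 0.2583] F [4.6 1.4 4.3] gap 0.0082
[0.0001875151967294375, 0.0014267142995572808, -0.011891302590001207]
```

View pics/g.png

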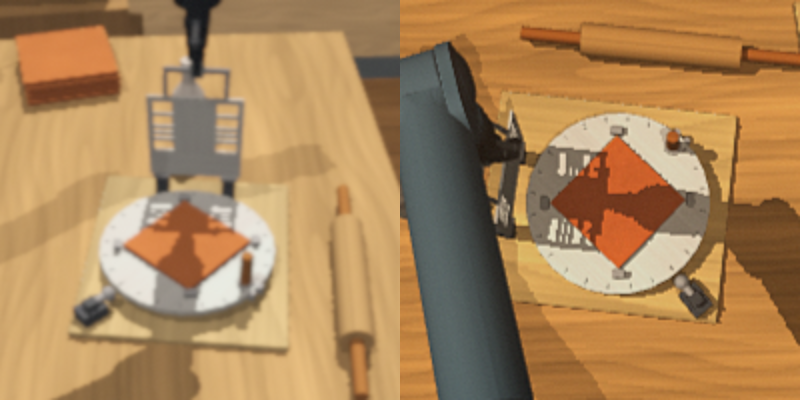

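```bash
python3 - <<'E'
from g import *
for n,uv,z in (("centre",(298.5,202.3),.045),("posttop",(326.3,167.3),.105)):
    w=atz("top",uv,z); d=R.from_euler("z",-v[2]).apply(w-[v[0],v[1],0]); print(n,w.round(3),d.round(3),np.arctan2(-d[1],d[0]).round(3))
t0=v[3]
move_gripper(.03); p=np.array(read_eef_pos()); movel(p+[0,0,.07],QB,speed=.2); st("off")
for c in P:
    read_camera(c)
    for i in range(2):
        for d in tip_of(c,"wheel_post")[:1]:
            w=atz(c,d["at"],.083); e=R.from_euler("z",-v[2]).apply(w-[v[0],v[1],0]); print(c,w.round(3),np.arctan2(-e[1],e[0]).round(3),np.hypot(*e[:2]).round(3),d["confidence"])
    for d in tip_of(c,"stencil_bar")[:1]: print(d["at"],proj(c,bar(1.5)))
    im=read_camera(c); cv2.imwrite(f"pics/{c}3.png",im[:,:,::-1])
post=lambda t,z:J([.125*np.cos(t),-.125*np.sin(t),z])
move_gripper(.05); move_ptp(post(t0,.2),q(np.pi/2-t0)); st("above post")
E
```

```text
centre [0.565 0.072 0.045] [-0.006  0.     0.045] -3.134
posttop [ 0.661 -0.017  0.105] [ 0.101 -0.076  0.105] 0.649
off t 17.46 p [0.5901 0.242  0.3265] F [-0.2 -0.3 -0.1] gap 0.03
side [ 0.649 -0.008  0.083] 0.67 0.112 0.95
side [ 0.649 -0.008  0.083] 0.67 0.112 0.95
[326.1, 95.6] [327.34912945  95.41141868]
top [ 0.662 -0.018  0.083] 0.651 0.128 0.89
top [ 0.662 -0.018  0.083] 0.651 0.128 0.89
[231.5, 177.9] [231.57548024 179.31029955]
above post t 19.43 p [ 0.6597 -0.0137  0.2006] F [0.7 1.3 0.7] gap 0.0502
```

```bash
python3 - <<'E'
from g import *
post=lambda t,z:J([.125*np.cos(t),-.125*np.sin(t),z])
t0=.66;Q=q(np.pi/2-t0);z=.072
movel(post(t0,.12),Q,speed=.15); hit=guarded(post(t0,.12),post(t0,z),Q,step=.012,speed=.08); st("down")
if not hit:
    move_gripper(0,30); st("grip"); g=read_finger_gap()
    if .012<g<.028:
        for t in np.linspace(t0,2.356,13)[1:]:
            movel(post(t,z),q(np.pi/2-t),speed=.12); F=np.array(read_ft_force()); print(round(t,2),F.round(1),round(read_finger_gap(),4))
            if np.linalg.norm(F)>35: print("STOP");break
    st("end")
for c in P: cv2.imwrite(f"pics/{c}4.png",read_camera(c)[:,:,::-1])
a=cv2.imread("pics/side4.png");b=cv2.imread("pics/top4.png")
cv2.imwrite("pics/i.png",np.hstack([cv2.resize(a[60:260,230:430],(400,400)),cv2.resize(b[100:300,190:390],(400,400))]))
E
```

```text
down t 21.31 p [ 0.658  -0.0167  0.071 ] F [0.2 0.8 0.7] gap 0.05
grip t 21.68 p [ 0.6592 -0.0168  0.0724] F [-0.1 -0.1  0.6] gap 0.019
0.8 [-0.6 -0.5  1.9] 0.0191
0.94 [-0.3 -0.3  2.3] 0.0192
1.08 [ 0.7 -0.6  1.7] 0.0193
1.23 [-0.3  0.1  2.6] 0.019
1.37 [ 0.1 -0.1  2.3] 0.0192
1.51 [-0.5 -1.4  2.4] 0.0192
1.65 [-0.6 -1.3  4. ] 0.0185
1.79 [-1.7 -1.8  4.9] 0.0195
1.93 [-0.2 -2.8  4.2] 0.019
2.07 [-2.5 -3.5  6.4] 0.0188
2.21 [-3.5 -2.7  8.8] 0.0188
2.36 [-4.1 -0.7 11.6] 0.0191
end t 25.28 p [ 0.4703 -0.0054  0.0721] F [-4.1 -0.7 11.6] gap 0.0191
```

```bash
python3 - <<'E'
from g import *
off=np.array([.0002,.0014,-.0119])
p=np.array(read_eef_pos());Q=q(np.pi/2-2.356)
move_gripper(.045); movel(p+[0,0,.09],Q,speed=.2); st("up")
b=bar(1.5)+off
p=np.array(read_eef_pos()); movel([p[0],p[1],.33],Q,speed=.3)
move_ptp(b+[0,0,.07],QB); move_gripper(.03); st("above bar")
for c in P:
    im=read_camera(c); cv2.imwrite(f"pics/{c}5.png",im[:,:,::-1])
    for n in("wheel_post","stencil_bar"):
        for d in tip_of(c,n)[:1]:
            print(c,n,np.round(d["at"],1),proj(c,bar(1.5)).round(1) if n[0]=="s" else (proj(c,model(v,"catch_point")).round(1),))
            if n[0]=="w":
                e=R.from_euler("z",-v[2]).apply(atz(c,d["at"],.083)-[v[0],v[1],0]); print(np.arctan2(-e[1],e[0])%6.283,np.hypot(*e[:2]),d["confidence"])
a=cv2.imread("pics/side5.png");b=cv2.imread("pics/top5.png")
cv2.imwrite("pics/j.png",np.hstack([cv2.resize(a[60:260,230:430],(400,400)),cv2.resize(b[100:300,190:390],(400,400))]))
E
```

```text
up t 26.35 p [ 0.47   -0.005   0.1616] F [-0.1  0.1 -0.9] gap 0.0449Traceback (most recent call last):
  File "<stdin>", line 6, in <module>
bench.MotionError: the arm cannot follow that straight line within its joint ranges
```

```bash
cat > s.py <<'E'
from g import *
off=np.array([.0002,.0014,-.0119])
b=bar(1.5)+off
move_ptp(np.array([.53,.06,.36]),QB)
move_ptp(b+[0,0,.07],QB); move_gripper(.03); st("above bar")
for c in P:
    im=read_camera(c); cv2.imwrite(f"pics/{c}5.png",im[:,:,::-1])
    for n in("wheel_post","stencil_bar"):
        for d in tip_of(c,n)[:1]:
            print(c,n,np.round(d["at"],1),proj(c,bar(1.5)).round(1) if n[0]=="s" else (proj(c,model(v,"catch_point")).round(1),))
            if n[0]=="w":
                e=R.from_euler("z",-v[2]).apply(atz(c,d["at"],.083)-[v[0],v[1],0]); print(np.arctan2(-e[1],e[0])%6.283,np.hypot(*e[:2]),d["confidence"])
a=cv2.imread("pics/side5.png");b=cv2.imread("pics/top5.png")
cv2.imwrite("pics/j.png",np.hstack([cv2.resize(a[60:260,230:430],(400,400)),cv2.resize(b[100:300,190:390],(400,400))]))
E
python3 s.py
```

```text
above bar t 28.77 p [0.5918 0.2415 0.3301] F [ 0.6  1.1 -1.2] gap 0.0304
side wheel_post [291.  188.1] (array([292.1, 192. ]),)
2.4916363816950486 0.11840860053348852 0.86
side stencil_bar [326.8  98.4] [327.3  95.4]
top wheel_post [322.4 228. ] (array([323.8, 229.8]),)
2.35481684102829 0.11795800094005297 0.55
top stencil_bar [230.7 176.1] [231.6 179.3]
```

View pics/j.png

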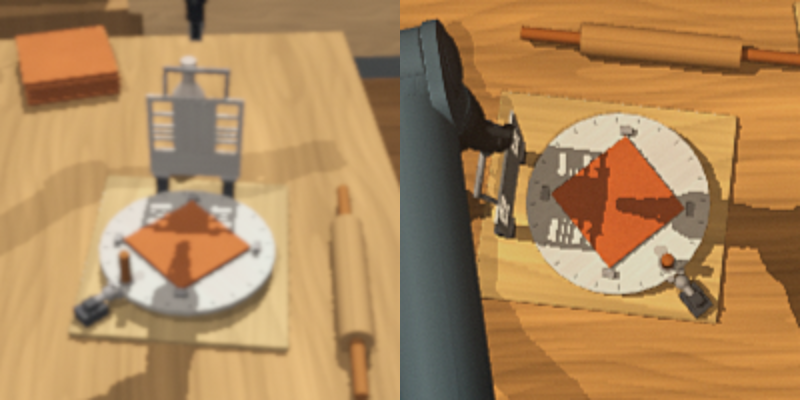

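The picture shows the stencil upright. The post (top crop 668,261) lines up with the catch (697,297) and the wheel centre (617,205), within about 1°, and the network gives q = 2.355. Now I'll fold the stencil down.

```bash
python3 - <<'E'
from g import *
off=np.array([.0002,.0014,-.0119]); b=bar(1.5)+off
hit=guarded(b+[0,0,.07],b,QB,step=.02,speed=.12); st("down")
if not hit:
    move_gripper(0,30); st("grip")
    if read_finger_gap()>.006 and arc(1.5,.15,off,12,.14) and arc(.15,-.012,off,3,.05):
        st("flat"); move_gripper(.027); st("open")
        p=np.array(read_eef_pos()); movel(p+[0,0,.09],QB,speed=.2)
        # look at the weights with the arm off to the jig side
        for c in P:
            im=read_camera(c);cv2.imwrite(f"pics/{c}6.png",im[:,:,::-1])
            for d in tip_of(c,"weight_knob"): print(c,np.round(d["at"],1),atz(c,d["at"],.057).round(3),round(d["confidence"],2))
            for d in tip_of(c,"stencil_bar")[:2]: print(c,np.round(d["at"],1),proj(c,bar(0)).round(1))
        a=cv2.imread("pics/side6.png");b=cv2.imread("pics/top6.png")
        cv2.imwrite("pics/k.png",np.hstack([cv2.resize(a[140:360,230:430],(400,440)),cv2.resize(np.rot90(b[130:270,280:480],-1),(308,440))]))
    st("end")
E
```

```text
down t 30.23 p [0.5912 0.242  0.2571] F [-1.3  0.6  0.4] gap 0.0297
grip t 30.54 p [0.5921 0.2424 0.2583] F [0.2 0.2 1.6] gap 0.0088
1.39 [-2.8 -2.1  5.7] 0.0087
1.27 [-3.3 -2.4  7.4] 0.0085
1.16 [-3.4 -3.6  6.1] 0.0082
1.05 [-2.4 -5.   6.7] 0.0087
0.94 [-3.2 -4.3  5.1] 0.0081
0.82 [-2.8 -5.2  3. ] 0.0087
0.71 [-2.5 -4.4  3.2] 0.0083
0.6 [-1.8 -4.1  0. ] 0.0086
0.49 [-1.6 -2.9  0.8] 0.0087
0.38 [-1.8 -3.3 -0.9] 0.0084
0.26 [-1.7 -2.8 -1.5] 0.0088
0.15 [-2.8 -2.8 -2. ] 0.0083
0.1 [-3.7 -2.1 -0.3] 0.0088
0.04 [-2.9 -1.7 -2.9] 0.0088
-0.01 [-4.9 -0.4  0.4] 0.0088
flat t 35.47 p [0.5647 0.0284 0.0738] F [-4.9 -0.4  0.4] gap 0.0088
open t 35.78 p [0.5668 0.0287 0.0745] F [-0.5  0.9  0.3] gap 0.027
side [318.1 319.6] [ 0.538 -0.418  0.057] 0.88
side [362.1 315.3] [ 0.645 -0.41   0.057] 0.7
side [282.6 317.4] [ 0.453 -0.409  0.057] 0.54
side [326.5 289.8] [ 0.562 -0.337  0.057] 0.26
side [318.7 185.6] [321.8 182.8]
side [327.7 147.1] [321.8 182.8]
top [458.2 206.4] [ 0.539 -0.425  0.057] 0.72
top [449.6 171.9] [ 0.65  -0.406  0.057] 0.64
top [452.2 236.8] [ 0.445 -0.4    0.057] 0.48
end t 36.69 p [0.5659 0.0286 0.1632] F [ 0.8  0.3 -0.7] gap 0.0274
```

View pics/k.png

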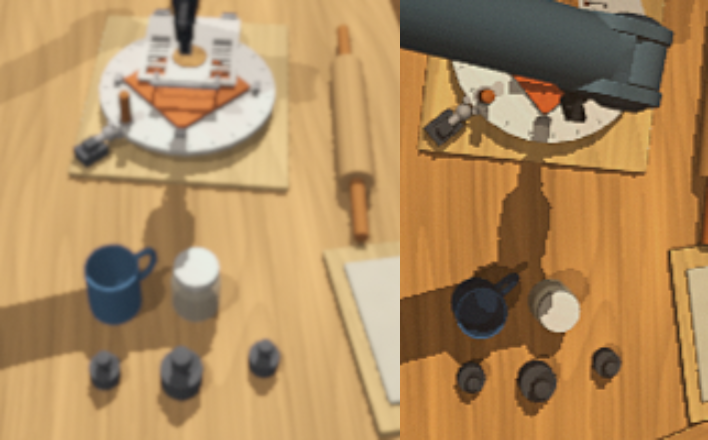

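The stencil is down with the wheel still at the catch. The middle weight is the largest, with its knob at side px ≈(320,319), i.e. about (0.542, -0.419). I'll grasp the knob, closing along x.

```bash
python3 - <<'E'
from g import *
K=np.array([.542,-.419,0.])
for phi in (0,np.pi):
    Q=q(phi-v[2]); print(phi,[inverse_kinematics(K+[0,0,z],Q) is not None for z in (.18,.045)],[inverse_kinematics([.577,.121,z],Q) is not None for z in (.25,.11)])
Q=q(-v[2])
move_gripper(.055)
move_ptp(K+[0,0,.17],Q); st("above")
ims={}
im=read_camera("side"); 
for d in tip_of("side","weight_knob"): print(np.round(d["at"],1),atz("side",d["at"],.057).round(3),round(d["confidence"],2))
out=cv2.resize(im[240:340,250:390,::-1],None,fx=4,fy=4,interpolation=cv2.INTER_CUBIC)
for z in (.17,.057): 
    u=(proj("side",K+[0,0,z])-[250,240])*4; cv2.circle(out,(int(u[0]),int(u[1])),3,(0,255,0),-1)
cv2.imwrite("pics/l.png",out)
E
```

```text
0 [True, True] [True, True]
3.141592653589793 [True, True] [True, True]
above t 38.72 p [ 0.5437 -0.4169  0.1697] F [-0.1  0.3 -0.5] gap 0.0551
[317.7 319.3] [ 0.537 -0.417  0.057] 0.97
[284.7 320.4] [ 0.458 -0.416  0.057] 0.78
[361.9 314.5] [ 0.645 -0.408  0.057] 0.48
```

View pics/l.png

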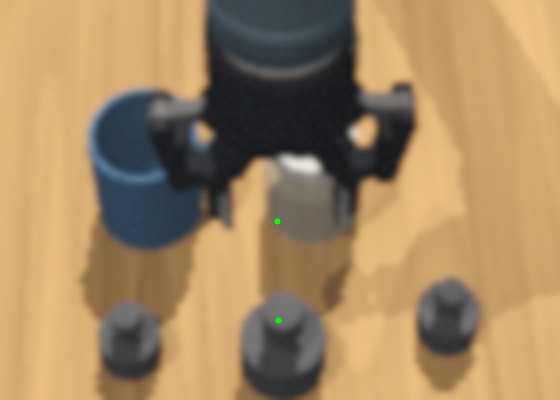

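```bash
python3 - <<'E'
from g import *
K=np.array([.544,-.416,0.]);Q=q(-v[2])
movel(K+[0,0,.08],Q,speed=.15)
hit=guarded(K+[0,0,.08],K+[0,0,.046],Q,step=.007,lim=6); st("down")
if not hit:
    move_gripper(0,50); st("grip")
    if read_finger_gap()>.012:
        p=np.array(read_eef_pos()); movel(p+[0,0,.03],Q,speed=.08); pause(.2); st("lift")
        movel(p+[0,0,.12],Q,speed=.2); st("high")
        for c in("side",):
            im=read_camera(c); out=cv2.resize(im[240:340,250:390,::-1],None,fx=4,fy=4,interpolation=cv2.INTER_CUBIC); cv2.imwrite("pics/m.png",out)
E
```

```text
down t 40.98 p [ 0.5437 -0.4156  0.0454] F [ 0.  -0.8 -0.1] gap 0.0549
grip t 41.36 p [ 0.5434 -0.4162  0.0463] F [-1.2  0.6  0.9] gap 0.0241
lift t 42.08 p [ 0.5431 -0.4157  0.0756] F [-0.6  0.9 -5.5] gap 0.0242
high t 42.68 p [ 0.543  -0.4156  0.1656] F [-0.3  0.3 -5.9] gap 0.0244
```

View pics/m.png

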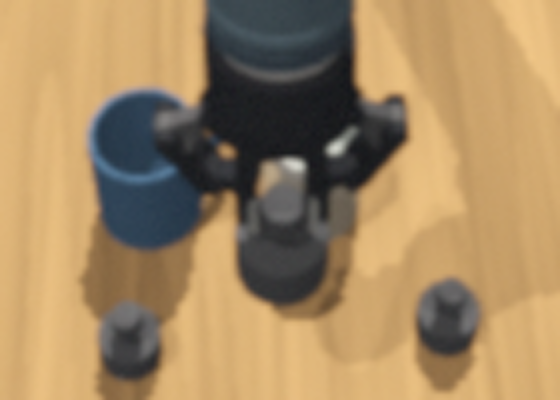

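```bash
python3 - <<'E'
from g import *
Q=q(-v[2]); p=np.array(read_eef_pos())
k=atz("side",(321.25,290),p[2]-.0463+.057); print("knob rel TCP",(k-p).round(4), "pad hand pick",atz("top",(182/2.5+209.7,195/2.5+119.7),.067).round(3),J([0,.05,.067]).round(3))
t=np.array([.576,.122,0])
movel(p+[0,0,.06],Q,speed=.2); move_ptp(t+[0,0,.22],Q); st("over")
movel(t+[0,0,.15],Q,speed=.12); pause(.2); st("150")
for c in P:
    im=read_camera(c); cv2.imwrite(f"pics/{c}7.png",im[:,:,::-1])
    for n,z in(("weight_knob",.15-.0463+.057),("weight",.15-.0463),("stencil_pad",.067)):
        for d in tip_of(c,n)[:2]: print(c,n,np.round(d["at"],1),atz(c,d["at"],z).round(3),round(d["confidence"],2))
a=cv2.imread("pics/side7.png")
cv2.imwrite("pics/n.png",cv2.resize(a[110:210,260:390],None,fx=5,fy=5,interpolation=cv2.INTER_CUBIC))
E
```

```text
knob rel TCP [0.0042 0.0061 0.0107] pad hand pick [0.576 0.121 0.067] [0.577 0.121 0.067]
over t 45.12 p [0.5764 0.1199 0.2203] F [ 0.8 -0.4 -4.6] gap 0.0241
150 t 46.05 p [0.5769 0.1221 0.1511] F [ 0.1 -0.2 -6. ] gap 0.0242
side weight_knob [325.8 146.1] [0.581 0.119 0.161] 0.67
side weight_knob [284. 321.] [ 0.465 -0.472  0.161] 0.66
side weight [361.3 322.7] [ 0.635 -0.453  0.104] 0.78
side weight [281.3 327.8] [ 0.455 -0.458  0.104] 0.72
side stencil_pad [325.3 167.1] [0.58  0.125 0.067] 0.75
top weight_knob [453.3 231.9] [ 0.449 -0.376  0.161] 0.62
top weight_knob [447.8 176.7] [ 0.611 -0.371  0.161] 0.53
top weight [280.9 196.1] [0.574 0.122 0.104] 0.63
top weight [439.6 178.7] [ 0.618 -0.361  0.104] 0.51
top stencil_pad [278.7 198.1] [0.575 0.132 0.067] 0.93
```

View pics/n.png

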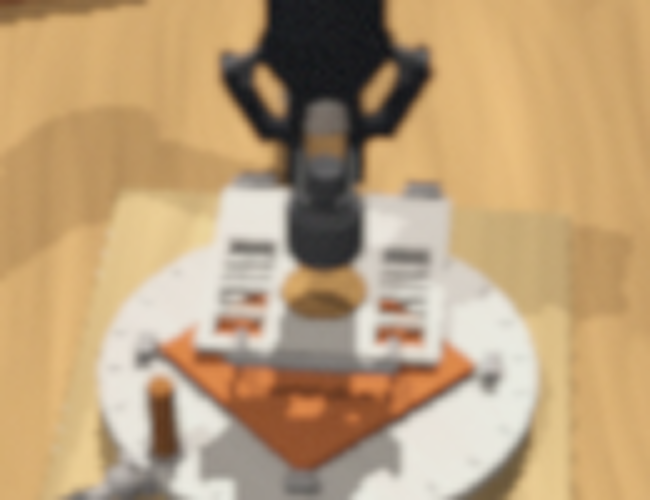

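The weight hangs upright over the pad: weight column ≈325, pad column ≈324 in the crop. The measured weight and pad positions agree within a few mm. Now I'll lower it with force checks.

```bash
python3 - <<'E'
from g import *
Q=q(-v[2]); t=np.array([.576,.124,0])
movel(t+[0,0,.122],Q,speed=.08); pause(.2); st("122"); f0=read_ft_force()[2]
z=.120
while z>.106:
    movel(t+[0,0,z],Q,speed=.02); F=read_ft_force()
    if F[2]>f0+2.5: break
    z-=.001
st("contact")
move_gripper(.05); pause(.1); st("open")
p=np.array(read_eef_pos()); movel(p+[0,0,.08],Q,speed=.12)
move_ptp(np.array([.45,-.15,.3]),Q); st("away")
for c in P:
    im=read_camera(c); cv2.imwrite(f"pics/{c}8.png",im[:,:,::-1])
    for n,zz in(("weight_knob",.124),("weight",.067),("stencil_pad",.067),("wheel_post",.083),("stencil_bar",.088)):
        for d in tip_of(c,n)[:1]: print(c,n,np.round(d["at"],1),atz(c,d["at"],zz).round(3),round(d["confidence"],2))
a=cv2.imread("pics/side8.png");b=cv2.imread("pics/top8.png")
cv2.imwrite("pics/o.png",np.hstack([cv2.resize(a[110:210,270:370],(400,400),interpolation=cv2.INTER_CUBIC),cv2.resize(b[150:250,235:335],(400,400),interpolation=cv2.INTER_CUBIC)]))
E
```

```text
122 t 47.15 p [0.5765 0.1239 0.1225] F [ 1.   0.2 -5.3] gap 0.0245
contact t 49.4 p [0.5762 0.124  0.1132] F [-4.  -0.   5.8] gap 0.024
open t 49.87 p [0.5762 0.124  0.112 ] F [-1.1  0.1  0.3] gap 0.0498
away t 51.9 p [ 0.4504 -0.1484  0.2995] F [0.3 0.9 0.2] gap 0.0501
side weight_knob [362.5 316.8] [ 0.637 -0.449  0.124] 0.62
side weight [362.5 322.9] [ 0.643 -0.435  0.067] 0.77
side stencil_pad [326.8 168.1] [0.585 0.119 0.067] 0.75
side wheel_post [291.3 191.7] [ 0.469 -0.004  0.083] 0.82
side stencil_bar [321.2 183.9] [0.563 0.022 0.088] 0.94
top weight_knob [278.3 193.8] [0.578 0.128 0.124] 0.68
top weight [439.9 176.5] [ 0.633 -0.372  0.067] 0.55
top stencil_pad [279.9 195.2] [0.584 0.129 0.067] 0.86
top wheel_post [323.9 228. ] [ 0.477 -0.006  0.083] 0.71
top stencil_bar [311.5 198.2] [0.569 0.03  0.088] 0.56
```

View pics/o.png

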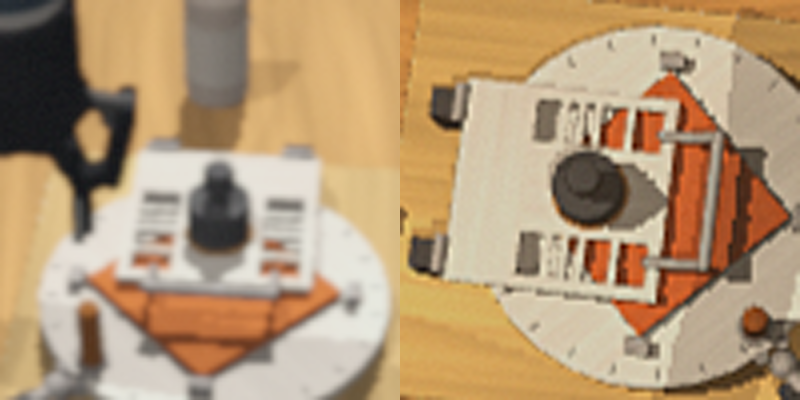

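```bash
python3 -c "
from bench import *
pause(.3); sign_off()"
```

```text
the job is handed in; nothing more can be done
```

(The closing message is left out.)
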